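Lay down the restock flags on the magnet tray

TASK

The tray of round fridge magnets has been refilled: run a fingertip gently along its curved row of five restock flags, from left to right as the robot sees it, so that they go down one after another and all lie flat on the rail. Nothing is to be picked up: leave the flags of the square-magnet tray standing, do not touch that tray, and leave everything else on the counter where it is.

Things in the scene. Friction and masses are not known exactly. Their poses are not given: they have to be found in the camera images.
- round_tray: fixed wooden fan-shaped tray, 290 wide (band 82 deep), with 5 pockets of round (42 dia) magnets (25 high); on its concave (robot) side a rail (30 wide, flat top 36 above the counter) with 5 flip-up flags. Origin: on the counter under the middle flag's hinge; x away from the robot, y left. Hinges every 0.28 rad (45 mm) on an arc of radius 160 about local (-160, 0) mm
- square_tray: fixed wooden fan-shaped tray, 290 wide (band 82 deep), with 5 pockets of square (40 x 40) magnets (25 high); on its concave (robot) side a rail (30 wide, flat top 36 above the counter) with 5 flip-up flags. Origin: on the counter under the middle flag's hinge; x away from the robot, y left. Hinges every 0.28 rad (45 mm) on an arc of radius 160 about local (-160, 0) mm. Leave alone
- rflag1_foot (a point): hinge of flag 1 from the left on the tray of round magnets: middle of the rail's width, 2 above the rail's top (38 above the counter). Fixed; axes as the tray's. The rail runs on 25 past hinge 1 and 45 past hinge 5
- rflag2_foot (a point): hinge of flag 2 from the left on the tray of round magnets: middle of the rail's width, 2 above the rail's top (38 above the counter). Fixed; axes as the tray's. The rail runs on 25 past hinge 1 and 45 past hinge 5
- rflag3_foot (a point): hinge of flag 3 from the left on the tray of round magnets: middle of the rail's width, 2 above the rail's top (38 above the counter). Fixed; axes as the tray's. The rail runs on 25 past hinge 1 and 45 past hinge 5
- rflag4_foot (a point): hinge of flag 4 from the left on the tray of round magnets: middle of the rail's width, 2 above the rail's top (38 above the counter). Fixed; axes as the tray's. The rail runs on 25 past hinge 1 and 45 past hinge 5
- rflag5_foot (a point): hinge of flag 5 from the left on the tray of round magnets: middle of the rail's width, 2 above the rail's top (38 above the counter). Fixed; axes as the tray's. The rail runs on 25 past hinge 1 and 45 past hinge 5
- rflag1 (a joint): angle of flag 1 from the left on the round magnets' tray: white, round-headed (keyhole shape, 22 wide), 30 long, 4 thick. 0 = flat on the rail, head to the right, upper face 4 above the rail; 1.57 upright; stop at 1.8. Starts at 1.4 to 1.75; goes over to the right only; stiff hinge (0.006 N m, 0.4 N at mid-length) stays wherever it is left, does not fall or spring
- rflag2 (a joint): angle of flag 2 from the left on the round magnets' tray: white, round-headed (keyhole shape, 22 wide), 30 long, 4 thick. 0 = flat on the rail, head to the right, upper face 4 above the rail; 1.57 upright; stop at 1.8. Starts at 1.4 to 1.75; goes over to the right only; stiff hinge (0.006 N m, 0.4 N at mid-length) stays wherever it is left, does not fall or spring
- rflag3 (a joint): angle of flag 3 from the left on the round magnets' tray: white, round-headed (keyhole shape, 22 wide), 30 long, 4 thick. 0 = flat on the rail, head to the right, upper face 4 above the rail; 1.57 upright; stop at 1.8. Starts at 1.4 to 1.75; goes over to the right only; stiff hinge (0.006 N m, 0.4 N at mid-length) stays wherever it is left, does not fall or spring
- rflag4 (a joint): angle of flag 4 from the left on the round magnets' tray: white, round-headed (keyhole shape, 22 wide), 30 long, 4 thick. 0 = flat on the rail, head to the right, upper face 4 above the rail; 1.57 upright; stop at 1.8. Starts at 1.4 to 1.75; goes over to the right only; stiff hinge (0.006 N m, 0.4 N at mid-length) stays wherever it is left, does not fall or spring
- rflag5 (a joint): angle of flag 5 from the left on the round magnets' tray: white, round-headed (keyhole shape, 22 wide), 30 long, 4 thick. 0 = flat on the rail, head to the right, upper face 4 above the rail; 1.57 upright; stop at 1.8. Starts at 1.4 to 1.75; goes over to the right only; stiff hinge (0.006 N m, 0.4 N at mid-length) stays wherever it is left, does not fall or spring
- sflag1 (a joint): angle of flag 1 from the left on the square magnets' tray: white, square-ended, 22 wide, 30 long, 4 thick. 0 = flat on the rail, head to the right, upper face 4 above the rail; 1.57 upright; stop at 1.8. Starts at 1.4 to 1.75; goes over to the right only; stiff hinge (0.006 N m, 0.4 N at mid-length) stays wherever it is left, does not fall or spring. To be left standing
- sflag2 (a joint): angle of flag 2 from the left on the square magnets' tray: white, square-ended, 22 wide, 30 long, 4 thick. 0 = flat on the rail, head to the right, upper face 4 above the rail; 1.57 upright; stop at 1.8. Starts at 1.4 to 1.75; goes over to the right only; stiff hinge (0.006 N m, 0.4 N at mid-length) stays wherever it is left, does not fall or spring. To be left standing
- sflag3 (a joint): angle of flag 3 from the left on the square magnets' tray: white, square-ended, 22 wide, 30 long, 4 thick. 0 = flat on the rail, head to the right, upper face 4 above the rail; 1.57 upright; stop at 1.8. Starts at 1.4 to 1.75; goes over to the right only; stiff hinge (0.006 N m, 0.4 N at mid-length) stays wherever it is left, does not fall or spring. To be left standing
- sflag4 (a joint): angle of flag 4 from the left on the square magnets' tray: white, square-ended, 22 wide, 30 long, 4 thick. 0 = flat on the rail, head to the right, upper face 4 above the rail; 1.57 upright; stop at 1.8. Starts at 1.4 to 1.75; goes over to the right only; stiff hinge (0.006 N m, 0.4 N at mid-length) stays wherever it is left, does not fall or spring. To be left standing
- sflag5 (a joint): angle of flag 5 from the left on the square magnets' tray: white, square-ended, 22 wide, 30 long, 4 thick. 0 = flat on the rail, head to the right, upper face 4 above the rail; 1.57 upright; stop at 1.8. Starts at 1.4 to 1.75; goes over to the right only; stiff hinge (0.006 N m, 0.4 N at mid-length) stays wherever it is left, does not fall or spring. To be left standing
- shot_cup: small white ceramic cup, 42 dia x 55 high, standing in the hollow in front of the tray of round magnets; loose; origin at the centre of its underside. A bystander
- brass_bell: small brass hand bell, 44 dia x 60 high, standing in the hollow in front of the tray of square magnets; loose; origin at the centre of its underside. A bystander
- snow_globe: snow globe on a dark wooden foot, 64 dia x 81 high, standing behind the trays; loose; origin at the centre of its underside. A bystander
- mug: blue mug, 80 dia x 95 high, standing behind the trays; loose; origin at the centre of its underside. A bystander
- trinket_jar: amber glass jar with a wooden cap, 60 dia x 85 high, standing behind the trays; loose; origin at the centre of its underside. A bystander
- card_box: stack of postcards lying at the left, 105 x 148 x 31 high; loose; origin at the centre of its underside. A bystander
- pay_terminal: black card payment terminal lying at the right, 170 x 78 x 33 high; loose; origin at the centre of its underside. A bystander

How it is judged (in metres and radians):
On the way, in this order (a step that is already met when the one before it is completed fails the run):
1. flag 1 from the left on the round-magnet tray is pushed well over (under 0.8 rad) while the flags to its right still stand (value of joint rflag1 below 0.8 rad and value of joint each of rflag2, rflag3, rflag4, rflag5 above 1.2 rad).
2. flag 2 from the left on the round-magnet tray is pushed well over (under 0.8 rad) while the flags to its right still stand (value of joint rflag2 below 0.8 rad and value of joint each of rflag3, rflag4, rflag5 above 1.2 rad).
3. flag 3 from the left on the round-magnet tray is pushed well over (under 0.8 rad) while the flags to its right still stand (value of joint rflag3 below 0.8 rad and value of joint each of rflag4, rflag5 above 1.2 rad).
4. flag 4 from the left on the round-magnet tray is pushed well over (under 0.8 rad) while the flags to its right still stand (value of joint rflag4 below 0.8 rad and value of joint rflag5 above 1.2 rad).
5. flag 5 from the left on the round-magnet tray is pushed well over (under 0.8 rad) while the flags to its right still stand (value of joint rflag5 below 0.8 rad).
At the end, for the whole second after the job is handed in: all five flags of the round-magnet tray lie flat (within 0.3 rad), all five of the square-magnet tray still stand (over 1.2 rad), and no loose thing is more than 20 mm from where it was (value of joint each of rflag1, rflag2, rflag3, rflag4, rflag5 below 0.3 rad and value of joint each of sflag1, sflag2, sflag3, sflag4, sflag5 above 1.2 rad and not (distance of any of shot_cup, brass_bell, snow_globe, mug, trinket_jar, card_box, pay_terminal from where it was at the start of the episode above 0.02 m)); the robot touches nothing.
It fails at once if a fingertip presses on the round-magnet tray or its flags with more than 20 N (contact force between any of the arm, the fingers and round_tray above 20 N).
It fails at once if the robot touches the square-magnet tray or its flags (over 0.5 N), or one of its flags goes down (contact force between any of the arm, the fingers and square_tray above 0.5 N or value of joint any of sflag1, sflag2, sflag3, sflag4, sflag5 below 1.2 rad).
It fails at once if a bystander is moved more than 20 mm (lifting and carrying included) (distance of any of shot_cup, brass_bell, snow_globe, mug, trinket_jar, card_box, pay_terminal from where it was at the start of the episode above 0.02 m).
It also fails if it takes over 38 s, if anything falls off the work surface, if the arm or the gripper's body presses on something with over 40 N, if the wrist force passes 120 N, or if a joint passes its speed limit or range.

ROBOT

A 7-joint arm with a two-finger parallel gripper is mounted at the origin on the work surface. World frame = base frame: x ahead of the robot, y to its left, z up, the work surface at z = 0. Lengths are in mm, angles in rad, forces in N, time in s.
With the tool pointing down it reaches from about 400 to 875 mm from the base axis. Payload 4.4 kg.
Tool frame: the origin (TCP) lies on the centre line of the jaws, within the pads' length; the fingertips stand 14 mm ahead of it and the grasp point (between the pads) lies 5 mm behind it (tips_ahead is the distance from the TCP to the fingertips, in mm); z points along the fingers, y is the line along which they close (so a half turn about z gives the same grasp; the last joint's range is limited). The gripper opens to 85 mm and grips with 20 to 120 N. Pads are 22 mm wide; open, the fingers measure 114 mm over their backs; the gripper's body (76 mm by 85 mm) begins 54 mm behind the grasp point. The pads swing forward as they close: fully open they stand 13 mm farther back than shut.
Start: joints at [-1.214, 0.628, 0.038, 1.517, -0.027, 0.996, -0.02], TCP at [266.684, 592.788, 245.313] pointing down, gripper open.
Joint ranges: [-3.06, 3.06], [-0.37, 2.12], [-1.25, 1.32], [0.18, 2.47], [-1.1, 4.24], [0.23, 1.98], [-2.94, 2.94]. Speed limits (rad/s): [2.57, 2.57, 3.14, 3.14, 3.14, 3.14, 3.14].

INTERFACE

Orientations are given as [roll, pitch, yaw] about the fixed x, y, z axes, in that order (R = Rz(yaw) Ry(pitch) Rx(roll)).
In Python, from cell import * gives the robot as it stands.
- The arm moves only by the tool move_arm, never from a script. Its argument "rows" is text: rows parted by semicolons, each of 7 numbers parted by spaces: the shift along the tool's x, y, z scaled (see below), then the turn, a rotation vector about the tool's x, y, z scaled (see below), then the closure, from -1 (fully open) to 1 (shut). A call has 1 to 12 rows; each row is the pose to reach, as a shift and turn from the pose commanded when the call began, along the tool's axes at that moment; what a row does not reach only later rows make up. The controller multiplies each number of a shift by 0.3 m and each number of a turn by pi/2 rad. A row lasts 1/12 s, in which the tool goes at most 41.7 mm and 7.16 degrees, less where a joint would pass 70% of its speed; a pose out of reach is approached as far as the arm can. A call with a number of a shift or a turn outside -1 to 1 is refused whole. A call with a gripper value outside its range is refused whole. The fingers move at their own pace and stop on an object; the grip force is fixed at half the most. Time passes only in rows, so rows that repeat a pose let the fingers close. It gives the time, the measured TCP pose, the force, the opening and the grip force at its end, in the units of the state.
- read_state(): the state, without advancing time (a new reading comes with each control period).
- get_image(name): name is "side" or "top"; returns a dict with "img" (400x640x3 uint8, red, green, blue), "vfov" (degrees; the focal length in pixels is half the picture's height over the tangent of half this angle, whatever the lens; pixels are square), "cx", "cy" (the principal point, pixels), "extrinsics" (4x4, takes a point from camera to world coordinates). Camera axes: x right, y up, looking along -z (the intrinsics and any distortion apply to the point x, -y, -z); pixel columns grow to the right and rows downward; lengths in mm; the calibration is good to about 2 mm. A picture is of the moment at which its call begins. There is no depth.
- finish_job(): hands the job in; it is judged then, once.
The state is a dict: "clock": time; "qpos": joint angles; "qd": joint speeds; "tau": joint torques, N m; "eef_pos": TCP position; "tool_rot": TCP orientation; "force": force on the tool from outside, world axes, zero at the start; "torque": the same for the moment, N m; "width": finger opening in mm; "gripper_force": force on a finger pad.
Only numpy, scipy, OpenCV 4.12 (cv2) and the standard library are available. Lean on these libraries where they do the work, as an engineer would, in place of code of your own. Each camera call takes 0.05 s, during which the arm holds its last target. There are 200 camera calls.

## Working session

There is one attempt and no reset: what is moved stays moved. The work goes in short steps, Python scripts to look and compute and a tool call to move; the robot and the scene stay as the last step left them, time stands still between calls to the robot, and variables do not carry over. Pictures are saved under pics/ and viewed, at most 10 in all, crops included, and the job is handed in when it is done.

Besides the shell and the picture viewer there is one more tool, called after ">>>" as name(argument=value, ...), one argument or row to a line, values as JSON. move_arm: Moves the arm, as the interface text tells. Its arguments: {"type":"object","properties":{"rows":{"type":"string"}},"required":["rows"]}

```bash
mkdir -p pics; ls
python3 - <<'E'
from cell import *
import cv2
for n in("top","side"):
    d=get_image(n); cv2.imwrite(f"pics/{n}0.png",d["img"][:,:,::-1])
    print(n,d["vfov"],d["cx"],d["cy"],d["extrinsics"],[k for k in d if k not in("img",)])
s=read_state();print(s)
E
```

```text
pics
top 45.465533067336835 321.81672012668787 204.3960972103048 [[-3.69535044e-03  9.88817093e-01 -1.49087564e-01  3.66534116e+02]
 [-9.99979290e-01 -2.86841530e-03  5.76128418e-03 -7.66163000e+00]
 [ 5.26921122e-03  1.49105767e-01  9.88807214e-01  1.43015530e+03]
 [ 0.00000000e+00  0.00000000e+00  0.00000000e+00  1.00000000e+00]] ['vfov', 'cx', 'cy', 'extrinsics']
side 45.94797594509037 322.1621245552871 202.93105549601623 [[ 8.06487608e-01  4.50695627e-01 -3.82689417e-01  1.26550145e+02]
 [-5.91101565e-01  6.00058637e-01 -5.39007024e-01 -6.58871263e+02]
 [-1.32920181e-02  6.60910799e-01  7.50346745e-01  1.01069674e+03]
 [ 0.00000000e+00  0.00000000e+00  0.00000000e+00  1.00000000e+00]] ['vfov', 'cx', 'cy', 'extrinsics']
{'clock': 0.1, 'qpos': array([-1.21378729,  0.62928146,  0.03845385,  1.51823726, -0.02699876,
        0.99628685, -0.01999338]), 'qd': array([-0.00160781, -0.00248534, -0.00113128, -0.00280522, -0.00060942,
        0.00101487, -0.00133349]), 'tau': array([ 2.06958706e-03, -5.64530110e+01,  1.23013459e+00, -1.93975443e+01,
        1.12716664e-02,  5.38195105e-03,  1.12293330e-05]), 'eef_pos': array([266.47434802, 592.29942546, 244.47298281]), 'tool_rot': array([-3.13989814e+00,  2.41501434e-05,  2.71878427e+00]), 'force': array([ 0.13431696, -0.23453807, -0.3201865 ]), 'torque': array([-0.02000571, -0.04948592,  0.00523536]), 'gripper_force': 0.0, 'width': 85.04815144130845}
```

View pics/top0.png

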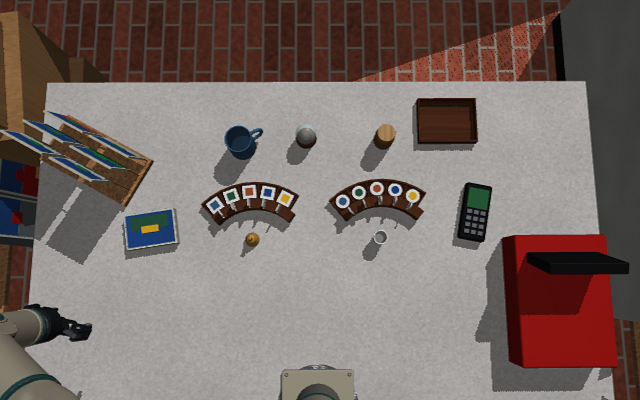

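View pics/side0.png

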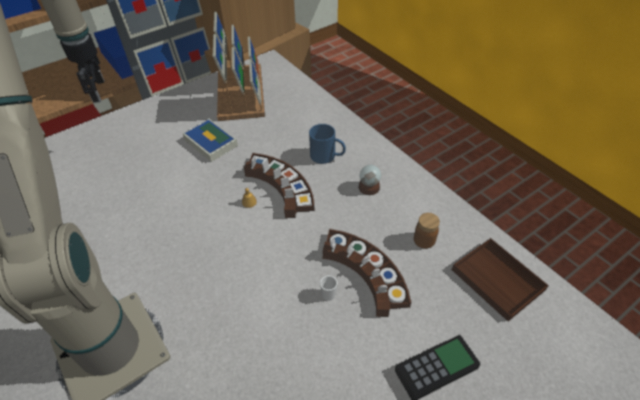

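The top view shows the round-magnet tray at right (discs at about (343,201) to (412,196)), with the cup at (379,237). The square tray is at left, around (250,195). The side view shows the round tray around (365,265).

```bash
cat > h.py <<'E'
from cell import *
import numpy as np, cv2
def cam(d):
    E=d["extrinsics"]; f=200/np.tan(np.radians(d["vfov"])/2); return E,f,d["cx"],d["cy"]
def ray(c,u,v):
    E,f,cx,cy=c; r=E[:3,:3]@np.array([(u-cx)/f,-(v-cy)/f,-1]); return E[:3,3],r/np.linalg.norm(r)
def plane(c,u,v,z):
    o,r=ray(c,u,v); return o+r*(z-o[2])/r[2]
def proj(c,P):
    E,f,cx,cy=c; p=E[:3,:3].T@(np.asarray(P,float)-E[:3,3]); return cx+f*p[0]/-p[2], cy-f*p[1]/-p[2]
def tri(c1,p1,c2,p2):
    o1,r1=ray(c1,*p1);o2,r2=ray(c2,*p2)
    t=np.linalg.lstsq(np.c_[r1,-r2],o2-o1,rcond=None)[0]
    a=o1+t[0]*r1;b=o2+t[1]*r2; return (a+b)/2,np.linalg.norm(a-b)
E
python3 - <<'E'
from h import *
dt=get_image("top");ds=get_image("side")
boxes={"top":(320,170,440,255),"side":(310,220,420,325)}
for n,d in(("top",dt),("side",ds)):
    x0,y0,x1,y1=boxes[n]; im=d["img"][:,:,::-1][y0:y1,x0:x1]
    cv2.imwrite(f"pics/{n}c.png",cv2.resize(im,None,fx=6 if n=="top" else 5.5,fy=6 if n=="top" else 5.5,interpolation=cv2.INTER_CUBIC))
E
```

```text
(no output)
```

View pics/topc.png

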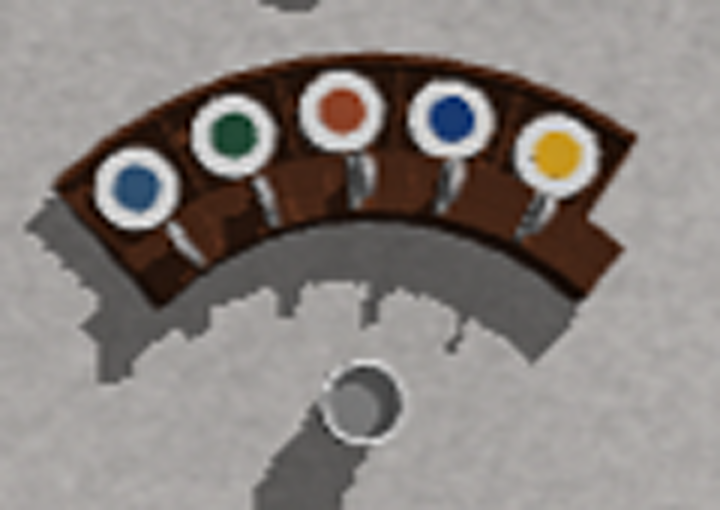

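View pics/sidec.png

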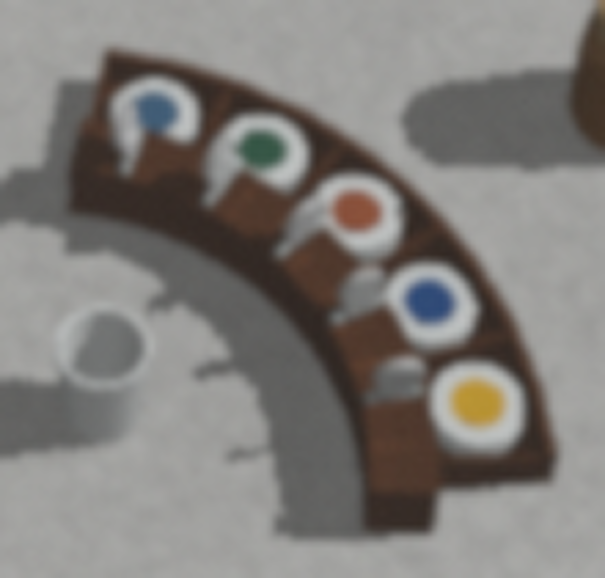

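The top crop shows five discs, the flags' feet on the rail, the rail's inner left corner at crop (160,305) and its right end corners at (583,300) and (624,248). The side crop shows the same discs and the rail's end corners at (367,492) and (436,492). I'll triangulate the discs and fit the known arc.

Run:
```python
from h import *
from scipy.optimize import least_squares
ct=cam(get_image("top"));cs=cam(get_image("side"))
T=lambda p:((p[0]+.5)/6-.5+320,(p[1]+.5)/6-.5+170)
S=lambda p:((p[0]+.5)/5.5-.5+310,(p[1]+.5)/5.5-.5+220)
mt=[T(p) for p in[(137,187),(234,135),(341,111),(451,119),(556,154)]]
ms=[S(p) for p in[(157,112),(261,150),(356,211),(429,302),(477,404)]]
M=[]
for a,b in zip(mt,ms):
    P,e=tri(ct,a,cs,b);M.append(P);print(P.round(1),round(e,2))
M=np.array(M);ang=np.array([.56,.28,0,-.28,-.56])
ctop=[plane(ct,*T(p),36) for p in[(160,305),(583,300),(624,248)]]
cside=[plane(cs,*S(p),36) for p in[(367,492),(436,492)]]
cl=[(145,.716),(145,-.841),(175,-.841),(145,-.841),(175,-.841)]
def res(q,full=False):
    x,y,yaw,R=q; c=np.array([x,y])-160*np.array([np.cos(yaw),np.sin(yaw)])
    pt=lambda r,a:c+r*np.array([np.cos(yaw+a),np.sin(yaw+a)])
    r=[pt(R,a)-m[:2] for a,m in zip(ang,M)]
    r+=[pt(k[0],k[1])-p[:2] for k,p in zip(cl,ctop+cside)]
    return np.array(r) if full else np.ravel(r)
s=least_squares(res,[510,-90,0,205],loss="soft_l1",f_scale=2)
print(s.x.round(3));print(res(s.x,True).round(1))
x,y,yaw,R=s.x;c=np.array([x,y])-160*np.array([np.cos(yaw),np.sin(yaw)])
print("c",c.round(1));
for a in ang:
    print((c+160*np.array([np.cos(yaw+a),np.sin(yaw+a)])).round(1))
# cup, tops
print("cup",plane(ct,*T((364,402)),55))
```

```text
[589.2 -77.2  20.9] 1.43
[ 614.4 -125.4   23. ] 2.83
[ 626.4 -179.    24.6] 2.18
[ 622.7 -234.4   20.9] 2.63
[ 604.6 -286.2   21.4] 2.85
[ 587.51  -181.882  515.295  198.968]
[[-1.   1.3]
 [ 0.2  0.7]
 [-0.   0. ]
 [ 0.  -0. ]
 [-0.7 -0.4]
 [ 1.1 -3.3]
 [ 1.6  0.6]
 [-2.4  0.9]
 [ 1.1  0.7]
 [-0.3 -3. ]]
c [ 427.9 -193.7]
[556.8 -98.9]
[ 578.  -138.2]
[ 587.5 -181.9]
[ 584.6 -226.4]
[ 569.4 -268.4]
cup [ 479.44328736 -183.96511894   55.        ]
```

```bash
cat >> h.py <<'E'
from scipy.spatial.transform import Rotation as Ro
C=np.array([427.9,-193.7]);YAW=.0743
def arc(phi,tip): # tool x along the rail, pointing left; tip height -> TCP
    a=YAW+phi; p=C+160*np.array([np.cos(a),np.sin(a)])
    return np.array([*p,tip+14]),a+np.pi/2
def row(pos,yaw):
    s=read_state(); R=Ro.from_euler("xyz",s["tool_rot"]); d=R.inv().apply(np.asarray(pos)-s["eef_pos"])/300
    t=(R.inv()*Ro.from_euler("xyz",[np.pi,0,yaw])).as_rotvec()/(np.pi/2)
    return np.r_[d,t].round(3)
E
python3 - <<'E'
from h import *
p0=read_state()["eef_pos"];P,y=arc(.76,200);print(P,y)
for f in(.35,.7,1):print(f,row(p0+f*(P-p0),2.719+f*(y-2.719)))
ct=cam(get_image("top"));print(plane(ct,297,217,36))
E
```

```text
[535.37142812 -75.16775908 214.        ] 2.4050963267948964
0.35 [-0.606 -0.582  0.036 -0.    -0.     0.07 ]
0.7 [-1.211 -1.164  0.073 -0.     0.     0.14 ]
1 [-1.73  -1.662  0.104 -0.     0.     0.2  ]
[539.46091898  57.34450952  36.        ]
```

>>> move_arm(
  rows="-0.88 -0.85 0.05 0 0 0.1 1;-0.88 -0.85 0.05 0 0 0.1 1;-0.88 -0.85 0.05 0 0 0.1 1;-0.88 -0.85 0.05 0 0 0.1 1;-0.88 -0.85 0.05 0 0 0.1 1;-0.88 -0.85 0.05 0 0 0.1 1;-0.88 -0.85 0.05 0 0 0.1 1;-0.88 -0.85 0.05 0 0 0.1 1;-0.88 -0.85 0.05 0 0 0.1 1;-0.88 -0.85 0.05 0 0 0.1 1;-0.88 -0.85 0.05 0 0 0.1 1",
)

```text
clock: 1.27
eef_pos: [403.8, 249.9, 230.6]
tool_rot: [3.142, 0.0, 2.557]
force: [-1.0, 0.8, 1.0]
width: -0.1
gripper_force: 0.0
```

Run:
```python
from h import *
print(row(*arc(.76,120)),read_state()["clock"])
```

```text
[-0.964 -0.661  0.322  0.     0.     0.096] 1.2667
```

>>> move_arm(
  rows="-0.96 -0.66 0.2 0 0 0.096 1;-0.96 -0.66 0.2 0 0 0.096 1;-0.96 -0.66 0.2 0 0 0.096 1;-0.96 -0.66 0.2 0 0 0.096 1;-0.96 -0.66 0.2 0 0 0.096 1;-0.96 -0.66 0.2 0 0 0.096 1;-0.96 -0.66 0.2 0 0 0.096 1;-0.96 -0.66 0.32 0 0 0.096 1;-0.96 -0.66 0.32 0 0 0.096 1;-0.96 -0.66 0.32 0 0 0.096 1;-0.96 -0.66 0.32 0 0 0.096 1;-0.96 -0.66 0.32 0 0 0.096 1",
)

```text
clock: 2.27
eef_pos: [535.5, -69.3, 134.2]
tool_rot: [3.141, -0.001, 2.413]
force: [0.7, 0.7, 0.4]
width: -0.1
gripper_force: 0.0
```

Run:
```python
from h import *
print(row(*arc(.76,44.5)))
for n in("top","side"):
    d=get_image(n); x,y=(320,165) if n=="top" else (280,190)
    cv2.imwrite(f"pics/{n}1.png",cv2.resize(d["img"][y:y+110,x-20:x+130,::-1] if n=="top" else d["img"][y:y+140,x:x+150,::-1],None,fx=4,fy=4,interpolation=2))
print(read_state()["eef_pos"])
```

```text
[-0.013 -0.015  0.252  0.001 -0.001  0.005]
[535.73198811 -68.90725213 134.98646997]
```

View pics/side1.png

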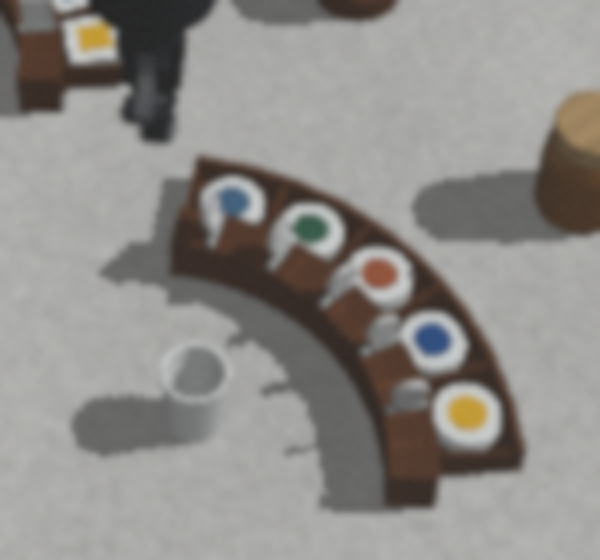

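The side view shows the closed fingertips at crop (155,138), clear of the tray's left end. All five flags are standing. Next I'll descend.

>>> move_arm(
  rows="-0.013 -0.015 0.1 0 0 0.005 1;-0.013 -0.015 0.18 0 0 0.005 1;-0.013 -0.015 0.23 0 0 0.005 1;-0.013 -0.015 0.25 0 0 0.005 1;-0.013 -0.015 0.25 0 0 0.005 1;-0.013 -0.015 0.25 0 0 0.005 1;-0.013 -0.015 0.25 0 0 0.005 1",
)

```text
clock: 2.95
eef_pos: [536.1, -76.9, 60.6]
tool_rot: [3.14, 0.002, 2.404]
force: [1.3, 0.2, 0.3]
width: -0.0
gripper_force: 0.0
```

Run:
```python
from h import *
print(read_state()["eef_pos"])
for i in range(1,13): print(row(*arc(.76-.035*i,44.5)))
```

```text
[536.14492045 -76.94885362  60.60828905]
[-0.013  0.002  0.007  0.001  0.001  0.022]
[-0.031  0.001  0.007  0.001  0.001  0.044]
[-0.05  -0.     0.007  0.001  0.001  0.066]
[-0.069 -0.002  0.007  0.001  0.001  0.088]
[-0.087 -0.005  0.007  0.001  0.001  0.111]
[-0.105 -0.009  0.007  0.001  0.001  0.133]
[-0.123 -0.013  0.007  0.001  0.001  0.155]
[-0.141 -0.018  0.007  0.001  0.001  0.178]
[-0.159 -0.023  0.007  0.001  0.001  0.2  ]
[-0.177 -0.029  0.007  0.001  0.001  0.222]
[-0.194 -0.036  0.007  0.001  0.001  0.244]
[-0.212 -0.043  0.007  0.001  0.001  0.267]
```

>>> move_arm(
  rows="-0.013 0.002 0.004 0 0 0.022 1;-0.031 0.001 0.006 0 0 0.044 1;-0.05 0 0.007 0 0 0.066 1;-0.069 -0.002 0.007 0 0 0.088 1;-0.087 -0.005 0.007 0 0 0.111 1;-0.105 -0.009 0.007 0 0 0.133 1;-0.123 -0.013 0.007 0 0 0.155 1;-0.141 -0.018 0.007 0 0 0.178 1;-0.159 -0.023 0.007 0 0 0.2 1;-0.17 -0.027 0.007 0 0 0.213 1;-0.17 -0.027 0.007 0 0 0.213 1;-0.17 -0.027 0.007 0 0 0.213 1",
)

```text
clock: 3.95
eef_pos: [567.3, -118.1, 57.1]
tool_rot: [-3.141, 0.0, 2.068]
force: [-1.6, 1.1, 0.1]
width: -0.1
gripper_force: 0.1
```

Run:
```python
from h import *
s=read_state();print(s["eef_pos"],s["force"])
for i in range(1,13): print(row(*arc(.425-.035*i,44.5)))
d=get_image("side"); cv2.imwrite(f"pics/side2.png",cv2.resize(d["img"][190:330,280:430,::-1],None,fx=4,fy=4,interpolation=2))
```

```text
[ 567.34504533 -118.08139117   57.13790474] [-1.57748569  1.08557204  0.11489658]
[-0.017  0.004 -0.005 -0.     0.     0.021]
[-0.036  0.003 -0.005 -0.     0.     0.043]
[-0.055  0.002 -0.005 -0.     0.     0.066]
[-0.073 -0.001 -0.005 -0.     0.     0.088]
[-0.092 -0.003 -0.005 -0.     0.     0.11 ]
[-0.11  -0.007 -0.005 -0.     0.     0.132]
[-0.128 -0.011 -0.005 -0.     0.     0.155]
[-0.146 -0.016 -0.005 -0.     0.     0.177]
[-0.164 -0.021 -0.005 -0.     0.     0.199]
[-0.182 -0.027 -0.005 -0.     0.     0.222]
[-0.199 -0.034 -0.005 -0.     0.     0.244]
[-0.216 -0.041 -0.005 -0.     0.     0.266]
```

View pics/side2.png

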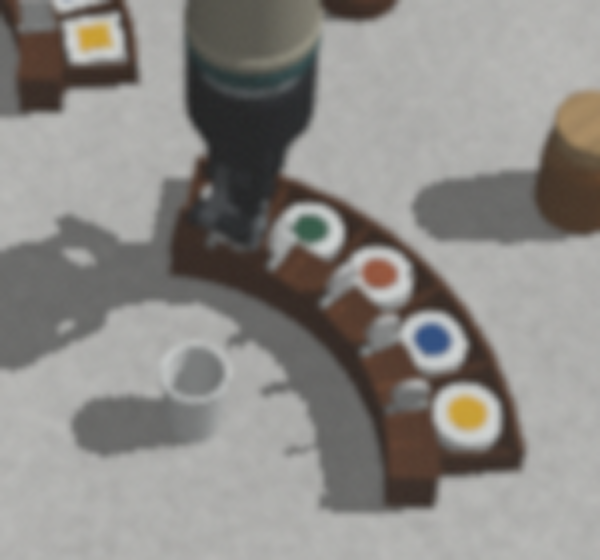

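Flag 1 is under the fingertip at crop (235,240), and flags 2–5 still stand. I'll continue along the arc.

>>> move_arm(
  rows="-0.017 0.002 -0.003 0 0 0.021 1;-0.036 0.003 -0.004 0 0 0.043 1;-0.055 0.002 -0.004 0 0 0.066 1;-0.073 -0.001 -0.004 0 0 0.088 1;-0.092 -0.003 -0.004 0 0 0.11 1;-0.11 -0.007 -0.004 0 0 0.132 1;-0.128 -0.011 -0.004 0 0 0.155 1;-0.146 -0.016 -0.004 0 0 0.177 1;-0.146 -0.016 -0.004 0 0 0.177 1;-0.146 -0.016 -0.004 0 0 0.177 1",
)

```text
clock: 4.83
eef_pos: [584.0, -159.2, 58.3]
tool_rot: [-3.141, 0.0, 1.79]
force: [-0.1, -0.0, 0.0]
width: 0.0
gripper_force: 0.1
```

Run:
```python
from h import *
s=read_state();print(s["eef_pos"],s["force"])
for i in range(1,10): print(row(*arc(.145-.035*i,44.5)))
```

```text
[ 583.99918908 -159.1995562    58.33244842] [-0.14184588 -0.02337919  0.04052365]
[-0.018  0.    -0.001 -0.     0.     0.022]
[-0.036 -0.001 -0.001 -0.     0.     0.044]
[-0.055 -0.002 -0.001 -0.     0.     0.067]
[-0.073 -0.005 -0.001 -0.     0.     0.089]
[-0.092 -0.008 -0.001 -0.     0.     0.111]
[-0.11  -0.011 -0.001 -0.     0.     0.133]
[-0.128 -0.015 -0.001 -0.     0.     0.156]
[-0.146 -0.02  -0.001 -0.     0.     0.178]
[-0.164 -0.026 -0.    -0.     0.     0.2  ]
```

>>> move_arm(
  rows="-0.018 0 0 0 0 0.022 1;-0.036 -0.001 0 0 0 0.044 1;-0.055 -0.002 0 0 0 0.067 1;-0.073 -0.005 0 0 0 0.089 1;-0.092 -0.008 0 0 0 0.111 1;-0.11 -0.011 0 0 0 0.133 1;-0.128 -0.015 0 0 0 0.156 1;-0.146 -0.02 0 0 0 0.178 1;-0.146 -0.02 0 0 0 0.178 1;-0.146 -0.02 0 0 0 0.178 1",
)

```text
clock: 5.67
eef_pos: [587.5, -203.3, 58.3]
tool_rot: [-3.141, 0.0, 1.51]
force: [0.4, 0.1, -0.0]
width: -0.0
gripper_force: 0.1
```

Run:
```python
from h import *
s=read_state();print(s["eef_pos"],s["force"])
for i in range(1,9): print(row(*arc(-.135-.035*i,44.5)))
d=get_image("side"); cv2.imwrite(f"pics/side3.png",cv2.resize(d["img"][190:330,280:430,::-1],None,fx=4,fy=4,interpolation=2))
```

```text
[ 587.54046611 -203.25600656   58.33369947] [ 0.41545025  0.08574619 -0.02170685]
[-0.019 -0.    -0.001 -0.     0.     0.022]
[-0.038 -0.001 -0.001 -0.     0.     0.044]
[-0.056 -0.003 -0.001 -0.     0.     0.067]
[-0.075 -0.005 -0.001 -0.     0.     0.089]
[-0.093 -0.008 -0.001 -0.     0.     0.111]
[-0.112 -0.011 -0.001 -0.     0.     0.134]
[-0.13  -0.016 -0.001 -0.     0.     0.156]
[-0.148 -0.02  -0.    -0.     0.     0.178]
```

View pics/side3.png

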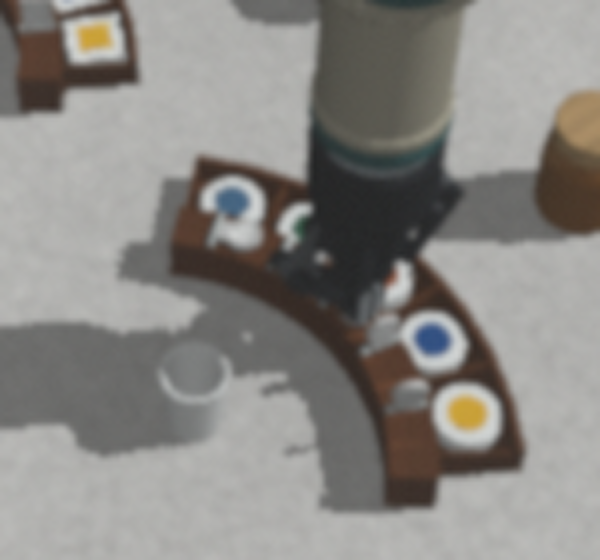

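Flag 1 lies flat at crop (238,235), flags 4 and 5 still stand, and the finger is at flag 3. I'll carry on to flag 4.

>>> move_arm(
  rows="-0.019 0 0 0 0 0.022 1;-0.038 -0.001 0 0 0 0.044 1;-0.056 -0.003 0 0 0 0.067 1;-0.075 -0.005 0 0 0 0.089 1;-0.093 -0.008 0 0 0 0.111 1;-0.112 -0.011 0 0 0 0.134 1;-0.13 -0.016 0 0 0 0.156 1;-0.148 -0.02 0 0 0 0.178 1;-0.148 -0.02 0 0 0 0.178 1;-0.148 -0.02 0 0 0 0.178 1",
)

```text
clock: 6.55
eef_pos: [578.8, -247.2, 58.3]
tool_rot: [-3.141, 0.0, 1.23]
force: [-0.5, -0.4, -0.0]
width: -0.0
gripper_force: 0.1
```

Run:
```python
from h import *
s=read_state();print(s["eef_pos"],s["force"])
for i in range(1,12): print(row(*arc(-.415-.035*i,44.5)))
```

```text
[ 578.78983106 -247.18900758   58.34989633] [-0.54900801 -0.36170694 -0.02184521]
[-0.019 -0.001 -0.    -0.     0.     0.022]
[-0.037 -0.002 -0.    -0.     0.     0.045]
[-0.056 -0.003 -0.    -0.     0.     0.067]
[-0.074 -0.006 -0.    -0.     0.     0.089]
[-0.093 -0.008 -0.    -0.     0.     0.112]
[-0.111 -0.012 -0.    -0.     0.     0.134]
[-0.129 -0.016 -0.    -0.     0.     0.156]
[-0.147 -0.021 -0.    -0.     0.     0.178]
[-0.165 -0.027 -0.    -0.     0.     0.201]
[-0.183 -0.033 -0.    -0.     0.     0.223]
[-0.2   -0.039 -0.    -0.     0.     0.245]
```

Next is flag 5, then a lift back out of the way.

>>> move_arm(
  rows="-0.019 -0.001 0 0 0 0.022 1;-0.037 -0.002 0 0 0 0.045 1;-0.056 -0.003 0 0 0 0.067 1;-0.074 -0.006 0 0 0 0.089 1;-0.093 -0.008 0 0 0 0.112 1;-0.111 -0.012 0 0 0 0.134 1;-0.129 -0.016 0 0 0 0.156 1;-0.147 -0.021 0 0 0 0.178 1;-0.165 -0.027 0 0 0 0.201 1;-0.183 -0.033 0 0 0 0.223 1;-0.19 -0.036 0 0 0 0.23 1;-0.19 -0.036 0 0 0 0.23 1",
)

```text
clock: 7.55
eef_pos: [549.2, -297.6, 58.4]
tool_rot: [-3.141, 0.001, 0.868]
force: [-0.7, 0.3, 0.5]
width: -0.2
gripper_force: 0.0
```

>>> move_arm(
  rows="0 0 -0.1 0 0 0 1;0 0 -0.2 0 0 0 1;0 0 -0.3 0 0 0 1;0 0 -0.4 0 0 0 1;-0.14 0 -0.5 0 0 0 1;-0.28 0 -0.6 0 0 0 1;-0.4 0 -0.6 0 0 0 1;-0.4 0 -0.6 0 0 0 1;-0.4 0 -0.6 0 0 0 1;-0.4 0 -0.6 0 0 0 1;-0.4 0 -0.6 0 0 0 1;-0.4 0 -0.6 0 0 0 1",
)

```text
clock: 8.55
eef_pos: [473.8, -386.4, 237.4]
tool_rot: [-3.14, -0.001, 0.873]
force: [-0.3, -0.1, -0.0]
width: -0.0
gripper_force: 0.0
```

Run:
```python
from h import *
s=read_state();print(s["clock"],s["eef_pos"],s["force"])
d=get_image("side"); cv2.imwrite(f"pics/side4.png",cv2.resize(d["img"][140:330,220:430,::-1],None,fx=3,fy=3,interpolation=2))
d=get_image("top"); cv2.imwrite(f"pics/top4.png",cv2.resize(d["img"][110:255,190:450,::-1],None,fx=3,fy=3,interpolation=2))
```

```text
8.55 [ 473.84939156 -386.4366555   237.44922849] [-0.26574555 -0.08171742 -0.02653504]
```

View pics/side4.png

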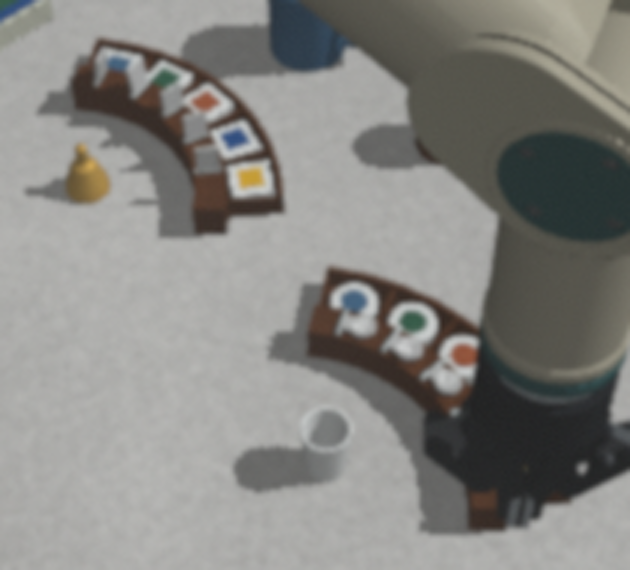

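View pics/top4.png

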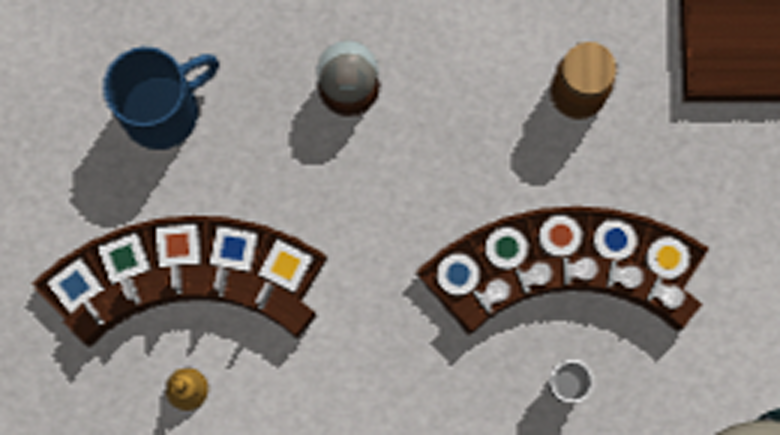

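The top view shows all five keyhole flags flat on the rail, from crop (492,292) to (668,297). The square tray's flags still stand, and the cup and the other things in view haven't moved. I'm handing it in.

```bash
python3 -c "
from cell import *
print(finish_job())"
```

```text
the job is handed in; nothing more can be done
None
```

All five round-tray flags were swept down from left to right and look flat in the final picture, with the square tray's flags still standing and nothing seen to have moved; I handed the job in at about 9 s, and no verdict came back.

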